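# Index the checking table and lift off the loaded pallet

### The arm

A 6-joint arm with a two-finger parallel gripper is mounted at the origin on a cart in front of the work surface, level with it; the furniture and walls round the work are solid. World frame = base frame: x ahead of the robot, y to its left, z up, the work surface at z = 0. Lengths are in m, angles in rad, forces in N, time in s.
With the tool pointing down it reaches from about 0.25 to 0.775 m from the base axis. Payload 4 kg.
Tool frame: the origin (TCP) lies between the finger pads; the fingertips stand 25 mm ahead of it and the grasp point (between the pads) lies 6 mm ahead of it (robot.tip_reach is the z of the fingertips in the tool frame, in m); z points along the fingers, y is the line along which they close (so a half turn about z gives the same grasp; the last joint's range is limited). The gripper opens to 94 mm and grips with 3 to 60 N. Pads are 16 mm wide; open, the fingers measure 119 mm over their backs; the gripper's body (75 mm by 177 mm) begins 78 mm behind the grasp point.
Start: joints at [1.167, 0.087, 1.371, -0, 1.684, -0.103], TCP at [0.163, 0.525, 0.231] pointing down, gripper open.
Joint ranges: [-3.1, 3.1], [-0.76, 2.03], [0.27, 2.55], [-1.08, 4.22], [0.17, 2.65], [-2.57, 2.57]. Speed limits (rad/s): [2.79, 2.79, 3.14, 3.14, 3.14, 3.14].

### API

Orientations are given as [roll, pitch, yaw] about the fixed x, y, z axes, in that order (R = Rz(yaw) Ry(pitch) Rx(roll)).
In Python, from bench import robot gives the robot as it stands. The module is installed in compiled form; this text tells all that it offers.
- The arm moves only by the shell command python3 -m handwheel 'ROWS'. ROWS is JSON, a list of rows, each a list of 3 entries, a list of its own where there are three numbers: the turn, a rotation vector about the world's x, y, z in units of 90 degrees (1.0 is 90 degrees), then the shift along the world's x, y, z in units of 0.05 m (1.0 is 0.05 m), then the closure, from 0 (fully open) to 1 (shut). A call has 1 to 5 rows; each row shifts and turns the commanded pose from where the row before left it; what a row does not reach is not made up. A row lasts 1/10 s, in which the tool goes at most 50 mm and 8.59 degrees, less where a joint would pass 70% of its speed; a pose out of reach is approached as far as the arm can. A call with a number of a shift or a turn outside -1 to 1 is refused whole. A call with a gripper value outside its range is refused whole. The fingers move at their own pace and stop on an object; the grip force is fixed at half the most. Time passes only in rows, so rows that do not move let the fingers close. It gives the time, the measured TCP pose, the force, the opening and the grip force at its end, in the units of the state.
- robot.get_obs(): the state, without advancing time (a new reading comes with each control period).
- robot.snapshot(name): name is "scene" or "top" or "wrist"; returns (picture, depth): 420x560x3 uint8, red, green, blue; 420x560 float32, m along the optical axis (not along the pixel's ray), 0 where there is no reading.
- robot.calibration(name): a dict with "mtx" (3x3 intrinsics, pixels), "D" ([k1, k2, p1, p2, k3] as OpenCV has them; the pictures are not rectified), "extrinsics" (4x4, takes a point from camera to world coordinates); the wrist camera has in their place "hand_eye" (4x4, takes a point from camera to tool coordinates, whose origin is the TCP and whose axes are the flange's). Camera axes: x right, y down, z forward; pixel columns grow to the right and rows downward; lengths in m; the calibration is good to about 2 mm. A picture is of the moment at which its call begins: read the wrist's pose just before it. calibration takes no time and is no camera call.
- robot.close_job(): hands the job in; it is judged then, once.
Trained networks look in the newest picture that a camera, given by its name, has taken for a name from the list of things; names that differ only in an ending like _2 or _b are one class to them, and where a whole thing is asked for, a point or a joint stands for the part that bears it (a point fixed in the world has none). Each returns a list of dicts, best first, with "p" (0 to 1); they miss things now and then, are a little off and sometimes report something else, mostly with a low value. They report only what shows in the picture. A call takes as long as a camera call. They do not tell look-alikes from the thing itself.
- robot.boxes_of(query, camera): "bbox" ([left, top, right, bottom] in pixels, round what is visible of it).
The state is a dict: "time": time; "joint_positions": joint angles; "qvel": joint speeds; "joint_torque": joint torques, N m; "tool_pos": TCP position; "ee_rot": TCP orientation; "wrist_force": force on the tool from outside, world axes, zero at the start; "wrist_torque": the same for the moment, N m; "width": finger opening in m; "finger_force": force on a finger pad.
Only numpy, scipy, OpenCV 4.12 (cv2) and the standard library are available. Lean on these libraries where they do the work, as an engineer would, in place of code of your own. Each camera call takes 0.05 s, during which the arm holds its last target. There are 200 camera calls.

### The job

The two bushings on the pallet under the twin cameras have been checked. Turn the index table one position clockwise seen from above (its upright hand posts are there for that), so that the pallet comes out from under the cameras to the unloading side at the right and the table rests in its detent; then lift the pallet off its pins, best by its T-handle, and finish while holding it level and still in the air, at least 8 cm above the table, both bushings still in their recesses. Do not knock the cameras, and leave the gauges and the caliper where they lie.

Things in the scene. Friction and masses are not known exactly. Their poses are not given: they have to be found in the camera images.
- index_fixture: Fixed stand: grey base plate, round dark housing under the index table, and at the back a square post (40 mm, 257 mm high) with the cameras. Origin on the worktop on the table's vertical axis; z up; +x points from the axis to the checking station under the cameras and on to the post (167 to 207 mm from the axis). A monitor hangs 0.64 m above the worktop over its left side.
- index_table (a joint): Turn of the table, rad; 0 at start, growing anticlockwise from above, so one position clockwise is -1.571 and brings the pallet to the stand's -y side. Steel disc, radius 148 mm. A detent holds it every 1.571 rad: turning takes up to 0.6 N m (5 N at a post); past half way it pulls itself on and rests within 0.02 rad.
- table_centre (a point): Middle of the table top, on its axis, 50 mm above the worktop. The hub cap here is 9 mm tall, radius 30 mm. Four equal nests lie 105 mm from the axis, 90 degrees apart, each with two pins (diameter 8 mm, 7 mm tall, 18 mm either side of the nest centre along the radius). One nest, under the cameras at start, holds the pallet; the others are empty.
- post_a (a point): Grip point on the axis of a hand post, 50 mm above the table top. Each of the four equal posts is an upright black sleeve, diameter 18 mm, from 18 to 72 mm above the table top, on a steel foot, 118 mm from the table axis, half way between two nests. post_a is at start 45 degrees anticlockwise (from above) of the checking station.
- post_b (a point): Grip point of the second hand post, at start 135 degrees anticlockwise of the checking station: on the side away from the cameras.
- post_c (a point): Grip point of the third hand post, at start 225 degrees anticlockwise of the checking station: on the side away from the cameras.
- post_d (a point): Grip point of the fourth hand post, at start 315 degrees anticlockwise of the checking station.
- camera_head: Two black cameras side by side, lenses down, on a bracket on the post, above the pallet at start; not to be knocked. Fixed, with the same frame as index_fixture: in it the head spans x 85 to 168 mm, y -61 to 61 mm, z 149 mm (front of the lenses) to 268 mm. The lenses end 28 mm above the pallet's T-handle.
- pallet: Loose steel pallet, 56 (its x, along the table's radius) by 120 (its y) by 10 mm, 0.27 to 0.48 kg. Origin at the centre of its underside, z up. Two 10 mm holes, 18 mm either side of the centre along x, sit over the nest's pins. Two round recesses, 36.5 mm wide, 4 mm deep, 37 mm either side along y, hold the bushings. In the middle a T-handle: 12 mm stem, bar on top.
- pallet_grip (a point): Middle of the T-handle's bar, 62 mm above the pallet's underside (112 mm above the worktop while it sits on the table). The bar is a black rounded block, 14 mm thick (pallet x: grip it across this), 36 mm long (pallet y), 18 mm tall. The loaded pallet's centre of mass lies straight below it.
- bushing_1: Loose turned steel bushing with a flange, 34 mm wide, 24 mm tall, flange down in the recess on the pallet's +y side. Origin at the centre of its underside, 6 mm above the pallet's underside when seated.
- bushing_2: The same kind of bushing in the recess on the pallet's -y side.
- ring_gauge: Steel ring gauge lying on the worktop, 51 mm wide, 16 mm tall: not part of the job. Origin at the centre of its underside.
- plug_gauge: Steel plug gauge lying on the worktop, 102 mm long (its y), 20 mm wide, 18 mm tall: not part of the job. Origin at the centre of its underside.
- caliper: Caliper lying on the worktop, 240 mm long (its y), 70 mm wide, 12 mm tall: not part of the job. Origin at the centre of its underside.
Not all that is in view belongs to the job. Leave any red look-alike of the bushing_1 alone.

How it is judged:
On the way, in this order (a step that is already met when the one before it is completed fails the run):
1. the table is turned one position clockwise and rests in its detent with the pallet still seated in its nest (value of joint index_table between -1.6708 and -1.4708 rad and velocity of joint index_table between -0.1 and 0.1 rad/s and z of pallet in the frame of index_fixture below 0.053 m), for 0.2 s.
2. the pallet is lifted at least 7 cm clear of the table, held by the fingers, both bushings in their recesses (z of pallet in the frame of index_fixture above 0.12 m and contact force between pallet and the fingers above 1 N and z of bushing_1 in the frame of pallet between 0.003 and 0.009 m and y of bushing_1 in the frame of pallet between 0.032 and 0.042 m and x of bushing_1 in the frame of pallet between -0.005 and 0.005 m and z of bushing_2 in the frame of pallet between 0.003 and 0.009 m and y of bushing_2 in the frame of pallet between -0.042 and -0.032 m and x of bushing_2 in the frame of pallet between -0.005 and 0.005 m), for 0.2 s.
At the end, for the whole second after the job is handed in: The table rests 90 deg clockwise of its start (within 0.1 rad); the fingers alone hold the pallet, underside at least 70 mm above the table top, level within 0.08 rad, still (under 0.03 m/s, 0.2 rad/s); both bushings sit in their recesses (5 mm sideways, 3 mm in height) (all of step 2 and value of joint index_table between -1.6708 and -1.4708 rad and angle between pallet's own z axis and vertical below 0.08 rad and linear speed of pallet below 0.03 m/s and angular speed of pallet below 0.2 rad/s and contact force between pallet and index_fixture below 0.2 N); the arm keeps its last pose, push and grip.
It fails at once if the cameras are knocked (more than 3 N) (contact force between camera_head and anything else above 3 N).
It fails at once if a bushing comes out of its recess (distance between any of bushing_1, bushing_2 and pallet above 0.048 m).
It fails at once if a gauge or the caliper is moved by more than 15 mm (distance of any of ring_gauge, plug_gauge, caliper from where it was at the start of the episode above 0.015 m).
It also fails if it takes over 48 s, if anything falls off the work surface, if the arm or the gripper's body presses on something with over 40 N, if the wrist force passes 120 N, or if a joint passes its speed limit or range.

## Working session

There is one attempt and no reset: what is moved stays moved. The work goes in short steps, Python scripts to look and compute and a shell command to move; the robot and the scene stay as the last step left them, time stands still between calls to the robot, and variables do not carry over. Pictures are saved under pics/ and viewed, at most 10 in all, crops included, and the job is handed in when it is done.

```bash
mkdir -p pics
cat > h.py <<'E'
import numpy as np,cv2
from bench import robot
def world(name,uv,d,T=None):
    c=robot.calibration(name); 
    E=np.array(c["extrinsics"]) if T is None else T
    p=cv2.undistortPoints(np.array([[uv]],float),np.array(c["mtx"]),np.array(c["D"]))[0,0]
    return (E@[p[0]*d,p[1]*d,d,1])[:3]
def cloud(name,depth,T=None):
    c=robot.calibration(name); E=np.array(c["extrinsics"]) if T is None else T
    v,u=np.mgrid[0:420,0:560]; p=cv2.undistortPoints(np.stack([u,v],-1).reshape(-1,1,2).astype(float),np.array(c["mtx"]),np.array(c["D"])).reshape(420,560,2)
    P=np.dstack([p*depth[...,None],depth]); W=P@E[:3,:3].T+E[:3,3]; W[depth==0]=np.nan
    return W
def proj(name,X):
    c=robot.calibration(name);E=np.linalg.inv(np.array(c["extrinsics"]))
    return cv2.projectPoints(np.array(X,float).reshape(-1,1,3),cv2.Rodrigues(E[:3,:3])[0],E[:3,3],np.array(c["mtx"]),np.array(c["D"]))[0].reshape(-1,2)
E
python3 - <<'E'
from h import *
print(robot.get_obs())
for n in("scene","top"):
    im,d=robot.snapshot(n); cv2.imwrite(f"pics/{n}0.png",im[...,::-1]); np.save(f"{n}0.npy",d)
    for q in("index_table","pallet","pallet_grip","post_a","bushing_1","camera_head","index_fixture","ring_gauge","plug_gauge","caliper"):
        r=robot.boxes_of(q,n); print(n,q,[(np.round(x["bbox"]).astype(int).tolist(),round(x["p"],2)) for x in r[:5]])
E
```

```text
{'time': 0.0, 'joint_positions': array([ 1.16690010e+00,  8.79484713e-02,  1.37224788e+00,  5.07232251e-06,
        1.68360812e+00, -1.03098835e-01]), 'qvel': array([-1.97696656e-05,  4.91784114e-04, -4.16520464e-04, -1.84372581e-04,
       -6.15124591e-04,  1.27396550e-03]), 'joint_torque': array([-5.80701908e-04, -3.40179527e+01, -3.02430689e+01,  7.18572945e-02,
        3.28462792e-02, -1.36943545e-04]), 'tool_pos': array([0.16276035, 0.52484388, 0.22931094]), 'ee_rot': array([-3.13939310e+00, -2.32646591e-04,  2.84079558e+00]), 'wrist_force': array([-0.37923495,  0.54157951, -0.16014663]), 'wrist_torque': array([-0.03809445,  0.01132689, -0.0300834 ]), 'finger_force': 0.0, 'width': 0.09391705527752696}
scene index_table [([220, 188, 366, 317], 0.93)]
scene pallet [([239, 196, 286, 239], 0.59)]
scene pallet_grip [([236, 192, 290, 241], 0.55)]
scene post_a [([217, 184, 364, 318], 0.88)]
scene bushing_1 [([239, 216, 255, 233], 0.72), ([139, 252, 156, 270], 0.68), ([268, 204, 282, 218], 0.65)]
scene camera_head [([224, 131, 287, 198], 0.65)]
scene index_fixture [([202, 114, 366, 321], 0.98)]
scene ring_gauge [([316, 198, 334, 213], 0.74)]
scene plug_gauge [([337, 167, 354, 192], 0.75), ([226, 130, 288, 199], 0.18)]
scene caliper [([355, 203, 435, 268], 0.69)]
top index_table [([203, 173, 312, 285], 0.89), ([249, 177, 291, 208], 0.5)]
top pallet [([250, 173, 300, 209], 0.75)]
top pallet_grip [([249, 176, 291, 206], 0.79)]
top post_a [([203, 170, 311, 282], 0.97)]
top bushing_1 [([202, 171, 312, 279], 0.47), ([283, 195, 289, 199], 0.46), ([255, 178, 267, 189], 0.4)]
top camera_head [([247, 155, 302, 196], 0.95)]
top index_fixture [([202, 140, 315, 282], 0.64)]
top ring_gauge [([329, 212, 346, 231], 0.75), ([203, 171, 313, 280], 0.55)]
top plug_gauge [([356, 220, 393, 227], 0.82)]
top caliper [([297, 245, 357, 321], 0.94)]
```

Run:
```python
from h import *
a=cv2.imread("pics/scene0.png");b=cv2.imread("pics/top0.png")
a=cv2.resize(a[100:340,120:460],(790,558));b=cv2.resize(b[120:340,180:420],(652,598))
cv2.imwrite("pics/sc.png",a);cv2.imwrite("pics/tc.png",b)
# table disc fit: points at z~0.05
for n in("top","scene"):
    W=cloud(n,np.load(n+"0.npy")); 
    x0,y0,x1,y1=(203,173,312,283) if n=="top" else (218,188,366,317)
    S=W[y0:y1,x0:x1].reshape(-1,3); m=(S[:,2]>.042)&(S[:,2]<.058); S=S[m]
    print(n,len(S),np.median(S,0))
    # circle grid fit: hull -> min enclosing circle 
    (c,r)=cv2.minEnclosingCircle(S[:,:2].astype(np.float32)*1000);print(c,r)
    A=W.reshape(-1,3); 
    for lo,hi in((.10,.135),(.14,.3)):
        k=(A[:,2]>lo)&(A[:,2]<hi)&(np.hypot(A[:,0]-c[0]/1e3,A[:,1]-c[1]/1e3)<.25)
        print(lo,k.sum()); 
        Q=A[k]
        if len(Q):
            lab=np.unique(np.round(Q[:,:2]/.03).astype(int),axis=0,return_counts=True); 
            print([( (p*.03).round(2).tolist(),int(t)) for p,t in zip(*lab) if t>3])
```

```text
top 7852 [0.512387   0.20407568 0.050625  ]
(528.59912109375, 191.71359252929688) 148.5839080810547
0.1 325
[([0.42, 0.15], 41), ([0.48, 0.3], 29), ([0.51, 0.3], 19), ([0.57, 0.06], 8), ([0.57, 0.09], 32), ([0.6, 0.15], 4), ([0.63, -0.03], 34), ([0.63, 0.0], 31), ([0.63, 0.15], 56), ([0.63, 0.21], 15), ([0.63, 0.24], 22), ([0.66, 0.0], 6), ([0.66, 0.09], 4), ([0.66, 0.24], 8), ([0.69, 0.09], 10)]
0.14 1644
[([0.57, 0.09], 15), ([0.57, 0.12], 29), ([0.6, 0.09], 107), ([0.6, 0.12], 186), ([0.6, 0.15], 5), ([0.6, 0.18], 15), ([0.63, -0.03], 87), ([0.63, 0.0], 82), ([0.63, 0.09], 62), ([0.63, 0.12], 151), ([0.63, 0.15], 93), ([0.63, 0.18], 204), ([0.63, 0.21], 28), ([0.66, 0.0], 24), ([0.66, 0.09], 63), ([0.66, 0.12], 160), ([0.66, 0.15], 118), ([0.66, 0.18], 122), ([0.69, 0.09], 83), ([0.69, 0.12], 9)]
scene 10902 [0.51058136 0.22270777 0.04990507]
(550.7607421875, 165.27291870117188) 185.14703369140625
0.1 1196
[([0.42, 0.15], 70), ([0.42, 0.18], 51), ([0.48, 0.3], 95), ([0.48, 0.33], 12), ([0.51, 0.3], 36), ([0.54, 0.09], 21), ([0.57, 0.06], 4), ([0.57, 0.09], 79), ([0.6, -0.06], 91),
[... 278 characters left out ...]
 ([0.81, 0.15], 8), ([0.81, 0.18], 33)]
0.14 6817
[([0.57, 0.09], 21), ([0.57, 0.12], 170), ([0.6, -0.06], 477), ([0.6, -0.03], 34), ([0.6, 0.09], 24), ([0.6, 0.12], 711), ([0.6, 0.15], 77), ([0.6, 0.18], 98), ([0.63, -0.06], 23), ([0.63, -0.03], 741), ([0.63, 0.0], 549), ([0.63, 0.09], 19), ([0.63, 0.12], 298), ([0.63, 0.15], 45), ([0.63, 0.18], 663), ([0.63, 0.21], 234), ([0.66, 0.0], 368), ([0.66, 0.09], 58), ([0.66, 0.12], 133), ([0.66, 0.15], 41), ([0.66, 0.18], 317), ([0.66, 0.21], 7), ([0.69, 0.09], 75), ([0.69, 0.12], 316), ([0.69, 0.15], 24), ([0.72, 0.09], 10), ([0.72, 0.12], 138), ([0.78, 0.12], 12), ([0.78, 0.15], 823), ([0.78, 0.18], 71), ([0.81, 0.15], 32), ([0.81, 0.18], 204)]
```

View pics/sc.png

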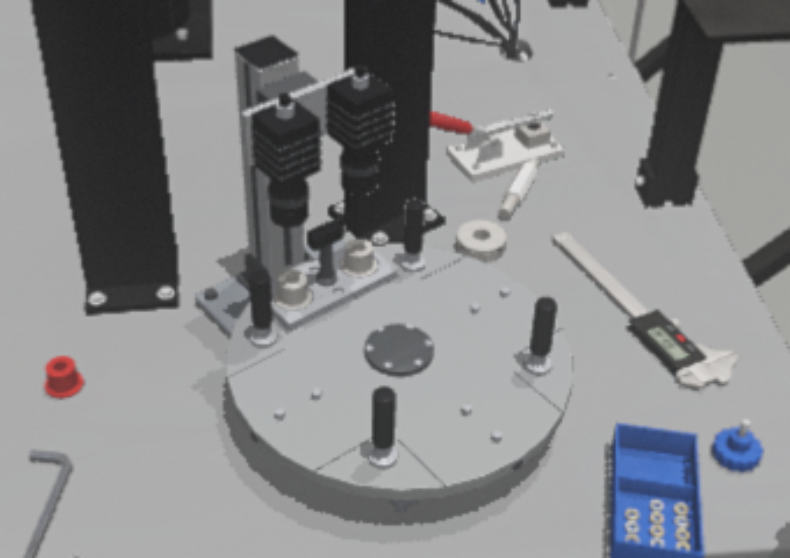

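View pics/tc.png

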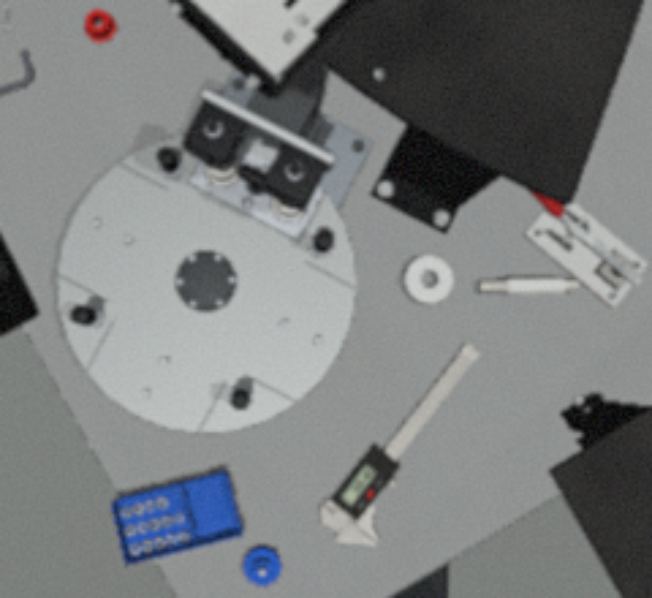

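Scene crop: the table is at (400,350). The pallet with two steel bushings (292,285 and 358,255) and the T-handle (325,235) sits under the cameras. The four black posts are at (260,300), (415,230), (543,330) and (383,415).

Look-alikes:
- For the bushings, the red one at (62,375) is loose on the worktop. The blue knob at (738,445) is also not mine.
- For the handle or posts, the dark columns and the red-handled clamp at (450,122).

I choose the steel bushings in the pallet and will push post_c, the near post away from the cameras. Next I refine the centre and station angle.

Run:
```python
from h import *
from scipy.optimize import least_squares
c0=np.array([.5286,.1917]); out={}
pts=[];
for n in("top","scene"):
    W=cloud(n,np.load(n+"0.npy")).reshape(-1,3)
    for k,g in enumerate(([.637,.237],[.48,.30],[.42,.15],[.575,.083])):
        s=(np.hypot(*(W[:,:2]-g).T)<.03)&(W[:,2]>.085)&(W[:,2]<.13)
        Q=W[s]; T=Q[Q[:,2]>.118]; print(n,"abcd"[k],s.sum(),len(T),Q.mean(0).round(4),T.mean(0).round(4) if len(T) else "")
        C=T if n=="top" else None
        if n=="top" and len(T)>5: pts.append((k,T.mean(0)[:2]))
f=lambda p:np.concatenate([p[:2]+.118*np.array([np.cos(p[2]+np.pi/4+k*np.pi/2),np.sin(p[2]+np.pi/4+k*np.pi/2)])-q for k,q in pts])
r=least_squares(f,[*c0,-.4]);print(r.x,np.degrees(r.x[2]),f(r.x).round(4))
for n in("top","scene"):
    W=cloud(n,np.load(n+"0.npy")).reshape(-1,3)
    s=(W[:,2]>.3)&(np.hypot(W[:,0],W[:,1])<1.0)&(W[:,0]>.1); Q=W[s]
    lab=np.unique(np.round(Q/[.1,.1,.2]).astype(int),axis=0,return_counts=True)
    print(n,[((p*[.1,.1,.2]).round(1).tolist(),int(t)) for p,t in zip(*lab) if t>30])
```

```text
top a 56 37 [0.6396 0.2265 0.115 ] [0.6415 0.2274 0.1219]
top b 54 42 [0.4941 0.3023 0.1173] [0.4947 0.3037 0.1217]
top c 44 40 [0.416  0.1584 0.1205] [0.4154 0.1587 0.1225]
top d 47 36 [0.5615 0.081  0.1174] [0.5629 0.0801 0.122 ]
scene a 165 44 [0.6374 0.232  0.1075] [0.639  0.2293 0.1213]
scene b 201 66 [0.4912 0.3107 0.1083] [0.4923 0.3075 0.1211]
scene c 174 53 [0.4134 0.1639 0.1079] [0.4141 0.161  0.121 ]
scene d 148 38 [0.5597 0.0855 0.1073] [0.5606 0.0825 0.1211]
[ 0.52863656  0.19247825 -0.48992028] -28.07036455591135 [ 0.     -0.0006 -0.0005  0.0017  0.0003 -0.0006  0.0001 -0.0005]
top [([0.1, -0.3, 0.4], 808), ([0.1, -0.2, 0.4], 462), ([0.1, 0.4, 0.4], 82), ([0.1, 0.5, 0.4], 332), ([0.2, -0.3, 0.4], 442), ([0.2, -0.2, 0.4], 129), ([0.2, 0.4, 0.4], 181), ([0.2, 0.5, 0.4], 1741), ([0.2, 0.5, 0.6], 1225), ([0.2, 0.6, 0.4], 759), ([0.4, 0.3, 1.0], 46), ([0.5, 0.2, 0.6], 380), ([0.5, 0.2, 0.8], 1182), ([0.5, 0.3, 0.6], 787), ([0.5, 0.3, 0.8], 10908), ([0.5, 0.3, 1.0], 7975), ([0.6, -0.1, 0.4], 833), ([0.6, 0.0, 0.4], 2652), ([0.6, 0.1, 0.4], 779), ([0.6, 0.1, 0.6], 447), ([0.6,
[... 786 characters left out ...]
 -0.3, 0.4], 62), ([0.1, -0.2, 0.4], 82), ([0.1, 0.5, 0.4], 366), ([0.1, 0.6, 0.4], 53), ([0.2, -0.7, 0.4], 166), ([0.2, -0.6, 0.4], 49), ([0.2, -0.3, 0.4], 196), ([0.2, -0.2, 0.4], 140), ([0.2, 0.5, 0.4], 4851), ([0.2, 0.5, 0.6], 3810), ([0.2, 0.6, 0.4], 4213), ([0.3, -0.7, 0.4], 120), ([0.3, -0.6, 0.4], 125), ([0.6, -0.1, 0.4], 337), ([0.6, 0.0, 0.4], 2793), ([0.6, 0.1, 0.4], 641), ([0.6, 0.1, 0.6], 51), ([0.6, 0.2, 0.4], 409), ([0.6, 0.2, 0.6], 66), ([0.7, 0.0, 0.4], 487), ([0.7, 0.1, 0.4], 197), ([0.7, 0.2, 0.4], 1187), ([0.7, 0.2, 0.6], 152), ([0.8, 0.1, 0.4], 655), ([0.8, 0.2, 0.4], 5538), ([0.8, 0.3, 0.4], 160), ([0.9, 0.2, 0.4], 1257), ([0.9, 0.3, 0.4], 2006), ([0.9, 0.3, 0.6], 340)]
```

```bash
python3 -m handwheel '[[[0,0,0.038],[0.5,-0.73,0],0],[[0,0,0.038],[0.5,-0.73,0],0],[[0,0,0.038],[0.5,-0.73,0],0],[[0,0,0.038],[0.5,-0.73,0],0],[[0,0,0.038],[0.5,-0.73,0],0]]'
python3 -m handwheel '[[[0,0,0.038],[0.5,-0.73,0],0],[[0,0,0.038],[0.5,-0.73,0],0],[[0,0,0.038],[0.5,-0.73,0],0],[[0,0,0.038],[0.5,-0.73,0],0],[[0,0,0.038],[0.5,-0.73,0],0]]'
python3 -m handwheel '[[[0,0,0],[0,0,0],0],[[0,0,0],[0,0,0],0],[[0,0,0],[0,0,0],0]]'
python3 - <<'E'
from h import *
o=robot.get_obs();print(o["tool_pos"],o["ee_rot"],o["joint_positions"].round(2))
im,d=robot.snapshot("wrist");cv2.imwrite("pics/w1.png",im[...,::-1])
from scipy.spatial.transform import Rotation as R
T=np.eye(4);T[:3,:3]=R.from_euler("xyz",o["ee_rot"]).as_matrix();T[:3,3]=o["tool_pos"]
W=cloud("wrist",d,T@np.array(robot.calibration("wrist")["hand_eye"])).reshape(-1,3)
s=(np.hypot(W[:,0]-.4157,W[:,1]-.158)<.03)&(W[:,2]>.11)&(W[:,2]<.13);print(s.sum(),W[s].mean(0))
E
```

```text
time: 1.6
tool_pos: [0.2886, 0.3414, 0.2307]
ee_rot: [3.141, 0.001, -3.141]
wrist_force: [0.9, 0.3, 0.2]
width: 0.0939
finger_force: 0.0
time: 2.1
tool_pos: [0.4137, 0.1587, 0.2308]
ee_rot: [3.141, 0.001, -2.843]
wrist_force: [0.2, -0.2, -0.3]
width: 0.0943
finger_force: 0.0
time: 2.4
tool_pos: [0.4125, 0.1611, 0.2305]
ee_rot: [3.141, -0.0, -2.845]
wrist_force: [-0.2, 0.5, 0.1]
width: 0.0939
finger_force: 0.0
[0.41249002 0.16108468 0.23053013] [ 3.14086759e+00 -1.08498158e-04 -2.84484769e+00] [ 0.24 -0.15  1.61  0.    1.69 -1.62]
304 [0.41472857 0.15884399 0.11907493]
```

View pics/w1.png

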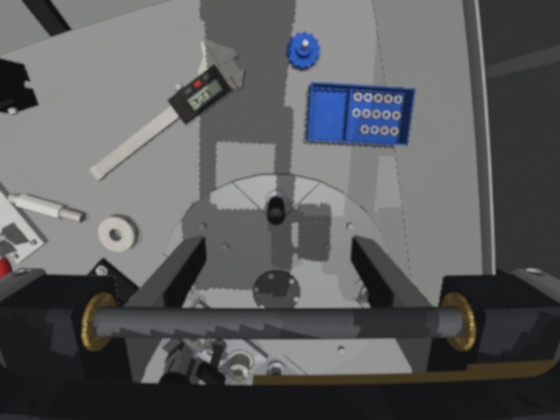

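The wrist view shows post_c at (276,208), midway between the fingers, and the hub at (276,290). The measured position matches the fit within 1 mm. Next: descend and cage the post.

```bash
python3 -m handwheel '[[[0,0,0],[0.06,-0.05,-0.5],0],[[0,0,0],[0,0,-0.5],0],[[0,0,0],[0,0,-0.5],0],[[0,0,0],[0,0,-0.5],0],[[0,0,0],[0,0,-0.5],0]]'
python3 -m handwheel '[[[0,0,0],[0,0,0],0.72],[[0,0,0],[0,0,0],0.72],[[0,0,0],[0,0,0],0.72],[[0,0,0],[0,0,0],0.72],[[0,0,0],[0,0,0],0.72]]'
python3 - <<'E'
import numpy as np
c=np.array([.5286,.1925])
# start lag compensated: arc rows of 5 deg, 18 rows
a=np.radians(196.93-np.arange(19)*5)
P=c+.118*np.c_[np.cos(a),np.sin(a)]
print((np.diff(P,axis=0)/.05).round(3).tolist()); print(P[[0,-1]])
E
```

```text
time: 2.95
tool_pos: [0.4152, 0.1593, 0.1048]
ee_rot: [3.141, 0.001, -2.842]
wrist_force: [0.1, -0.1, -1.2]
width: 0.0941
finger_force: 0.0
time: 3.45
tool_pos: [0.4167, 0.1581, 0.1068]
ee_rot: [-3.142, 0.002, -2.845]
wrist_force: [0.1, -0.7, -0.7]
width: 0.057
finger_force: 0.0
[[-0.051, 0.199], [-0.034, 0.203], [-0.016, 0.205], [0.002, 0.206], [0.02, 0.205], [0.038, 0.202], [0.055, 0.198], [0.072, 0.193], [0.089, 0.186], [0.105, 0.177], [0.12, 0.167], [0.134, 0.156], [0.147, 0.144], [0.159, 0.131], [0.17, 0.116], [0.179, 0.101], [0.187, 0.085], [0.194, 0.068]]
[[0.41571397 0.15813803]
 [0.49423803 0.30538603]]
```

```bash
python3 -m handwheel '[[[0,0,0],[0,0,0],0.74],[[0,0,0],[0,0,0],0.74],[[0,0,0],[0,0,0],0.74],[[0,0,0],[0,0,0],0.74],[[0,0,0],[0,0,0],0.74]]'
python3 -m handwheel '[[[0,0,-0.0556],[-0.05,0.2,0],0.74],[[0,0,-0.0556],[-0.03,0.2,0],0.74],[[0,0,-0.0556],[-0.02,0.21,0],0.74],[[0,0,-0.0556],[0,0.21,0],0.74],[[0,0,-0.0556],[0.02,0.2,0],0.74]]'
```

```text
time: 3.95
tool_pos: [0.416, 0.1578, 0.1055]
ee_rot: [3.142, -0.0, -2.846]
wrist_force: [-0.0, 0.5, -0.2]
width: 0.0246
finger_force: 0.0
time: 4.45
tool_pos: [0.4115, 0.2074, 0.1054]
ee_rot: [-3.137, -0.001, 2.997]
wrist_force: [-1.0, -4.9, 3.0]
width: 0.0243
finger_force: 2.7
```

```bash
python3 -m handwheel '[[[0,0,-0.0556],[0.04,0.2,0],0.74],[[0,0,-0.0556],[0.055,0.2,0],0.74],[[0,0,-0.0556],[0.07,0.19,0],0.74],[[0,0,-0.0556],[0.09,0.185,0],0.74],[[0,0,-0.0556],[0.105,0.175,0],0.74]]'
python3 -m handwheel '[[[0,0,-0.0556],[0.12,0.165,0],0.74],[[0,0,-0.0556],[0.135,0.155,0],0.74],[[0,0,-0.0556],[0.145,0.145,0],0.74],[[0,0,-0.0556],[0.16,0.13,0],0.74],[[0,0,-0.0556],[0.17,0.115,0],0.74]]'
```

```text
time: 4.95
tool_pos: [0.4294, 0.2563, 0.1052]
ee_rot: [-3.14, -0.001, 2.561]
wrist_force: [-1.9, 0.3, -0.0]
width: 0.0244
finger_force: 0.3
time: 5.45
tool_pos: [0.4674, 0.2929, 0.1054]
ee_rot: [3.139, -0.001, 2.124]
wrist_force: [1.8, 1.5, -0.7]
width: 0.0246
finger_force: 1.2
```

```bash
python3 -m handwheel '[[[0,0,-0.0556],[0.18,0.1,0],0.74],[[0,0,-0.0556],[0.185,0.085,0],0.74],[[0,0,-0.0556],[0.195,0.07,0],0.74],[[0,0,0],[0,0,0],0.74],[[0,0,0],[0,0,0],0.74]]'
python3 - <<'E'
from h import *
im,d=robot.snapshot("top");cv2.imwrite("pics/t2.png",cv2.resize(im[120:340,180:420,::-1],(652,598)));np.save("top2.npy",d)
print(robot.get_obs()["tool_pos"],robot.get_obs()["ee_rot"])
W=cloud("top",d).reshape(-1,3)
c=np.array([.5286,.1925])
for k in range(4):
    a=np.radians(16.93+90*k);g=c+.118*np.array([np.cos(a),np.sin(a)])
    s=(np.hypot(*(W[:,:2]-g).T)<.03)&(W[:,2]>.118)&(W[:,2]<.13);m=W[s].mean(0)
    print(k,s.sum(),g,m, np.degrees(np.arctan2(*(m[:2]-c)[::-1]))-np.degrees(a))
E
```

```text
time: 5.95
tool_pos: [0.4942, 0.3044, 0.1052]
ee_rot: [-3.141, 0.0, 1.867]
wrist_force: [0.4, -1.1, -0.7]
width: 0.0245
finger_force: 0.0
[0.49394358 0.30433636 0.10524391] [-3.14052684e+00  1.02671755e-04  1.86709142e+00]
0 37 [0.64148603 0.22686197] [0.64157683 0.22555745 0.12198188] -0.6203247068922266
1 0 [0.49423803 0.30538603] [nan nan nan] nan
2 38 [0.41571397 0.15813803] [0.41488864 0.16069462 0.12185292] -361.30354606116066
3 39 [0.56296197 0.07961397] [0.56116825 0.08011175 0.12217283] -360.7692860904643<stdin>:8: RuntimeWarning: Mean of empty slice.
  ret = um.true_divide(
```

View pics/t2.png

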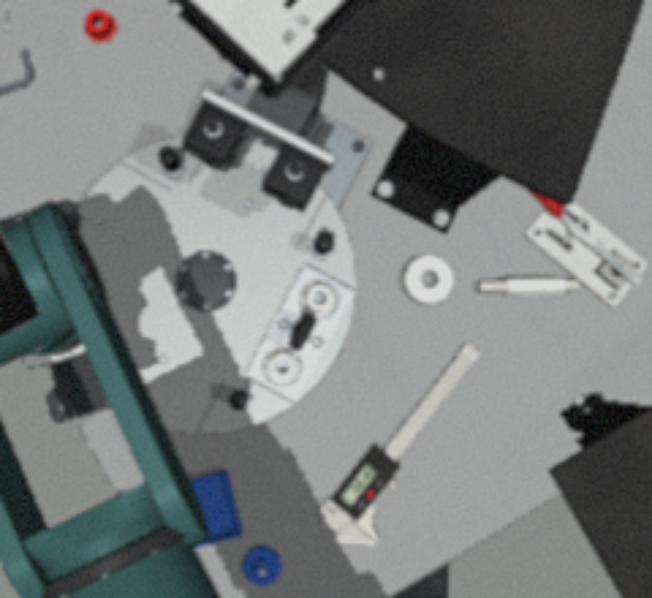

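The top view shows the pallet at the right of the table (300,328), with bushings at (320,297) and (282,367) in place. The post angles are about 0.9° past the nominal quarter turn. Now release, rise, and move over the handle.

```bash
python3 -m handwheel '[[[0,0,0],[0,0,0],0],[[0,0,0],[0,0,0],0],[[0,0,0],[0,0,0],0],[[0,0,0],[0,0,0.3],0],[[0,0,0],[0,0,0.5],0]]'
python3 -m handwheel '[[[0,0,0.07],[0,0,0.6],0],[[0,0,0.07],[0,0,0.6],0],[[0,0,0.07],[0,0,0.6],0],[[0,0,0.07],[-0.04,-0.4,0],0],[[0,0,0.07],[-0.04,-0.5,0],0]]'
python3 -m handwheel '[[[0,0,0.07],[-0.05,-0.7,0],0],[[0,0,0.07],[-0.05,-0.8,0],0],[[0,0,0],[-0.05,-0.7,0],0],[[0,0,0],[-0.05,-0.6,0],0],[[0,0,0],[-0.05,-0.37,0],0]]'
python3 -m handwheel '[[[0,0,0],[0,0,0],0],[[0,0,0],[0,0,0],0]]'
python3 - <<'E'
from h import *
from scipy.spatial.transform import Rotation as R
o=robot.get_obs();print(o["tool_pos"],o["ee_rot"])
im,d=robot.snapshot("wrist");cv2.imwrite("pics/w3.png",im[...,::-1])
T=np.eye(4);T[:3,:3]=R.from_euler("xyz",o["ee_rot"]).as_matrix();T[:3,3]=o["tool_pos"]
W=cloud("wrist",d,T@np.array(robot.calibration("wrist")["hand_eye"]))
W=W.reshape(-1,3)
s=(np.hypot(W[:,0]-.478,W[:,1]-.1)<.04)&(W[:,2]>.113)&(W[:,2]<.13);Q=W[s]
print(s.sum(),Q.mean(0),cv2.minAreaRect(Q[:,:2].astype(np.float32)*1000))
c=np.array([.5286,.1925])
for k in range(4):
    a=np.radians(16.93+90*k);g=c+.118*np.array([np.cos(a),np.sin(a)])
    t=(np.hypot(*(W[:,:2]-g).T)<.03)&(W[:,2]>.115)&(W[:,2]<.13);print(k,t.sum(),g,W[t].mean(0))
E
```

```text
time: 6.5
tool_pos: [0.4932, 0.304, 0.1446]
ee_rot: [-3.137, 0.001, 1.866]
wrist_force: [0.2, 0.3, 0.0]
width: 0.0607
finger_force: 0.0
time: 7.0
tool_pos: [0.491, 0.2601, 0.2387]
ee_rot: [3.137, 0.002, 2.422]
wrist_force: [0.7, -0.1, -0.5]
width: 0.0936
finger_force: 0.0
time: 7.5
tool_pos: [0.4778, 0.0991, 0.2372]
ee_rot: [3.141, 0.002, 2.634]
wrist_force: [1.0, 1.0, -0.8]
width: 0.0942
finger_force: 0.0
time: 7.7
tool_pos: [0.4782, 0.1013, 0.2366]
ee_rot: [3.14, 0.001, 2.635]
wrist_force: [0.2, 1.3, -0.5]
width: 0.094
finger_force: 0.0
[0.4781584  0.10125348 0.23661148] [3.13994270e+00 1.07508613e-03 2.63464493e+00]
526 [0.47924072 0.10160229 0.11837843] ((479.88134765625, 101.26957702636719), (13.57863998413086, 34.83002853393555), 60.88660430908203)
0 0 [0.64148603 0.22686197] [nan nan nan]
1 329 [0.49423803 0.30538603] [0.49386834 0.30416389 0.11926602]
2 310 [0.41571397 0.15813803] [0.41669437 0.15819939 0.11993293]
3 218 [0.56296197 0.07961397] [0.5625553  0.08114901 0.11954484]<stdin>:13: RuntimeWarning: Mean of empty slice.
  ret = um.true_divide(
```

View pics/w3.png

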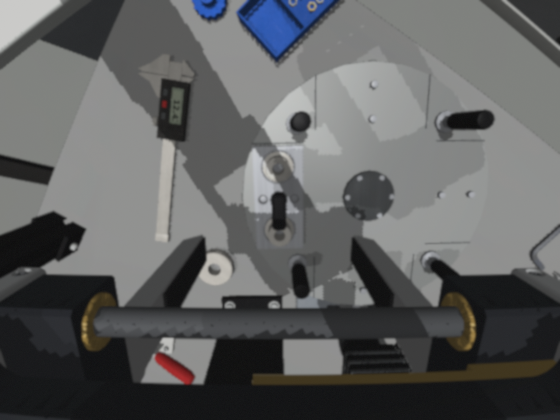

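The wrist view shows the T-handle bar at (279,210), aligned with the image vertical and centred between the fingers. It measures 13.6 × 34.8 mm at 60.9°, and the tool is at 60.95°. Descend and grip.

```bash
python3 -m handwheel '[[[0,0,0],[0.03,0,-0.6],0],[[0,0,0],[0,0,-0.6],0],[[0,0,0],[0,0,-0.5],0.3],[[0,0,0],[0,0,-0.4],0.5],[[0,0,0],[0,0,-0.27],0.7]]'
python3 -m handwheel '[[[0,0,0],[0,0,0],0.7],[[0,0,0],[0,0,0],0.7],[[0,0,0],[0,0,0],0.75],[[0,0,0],[0,0,0],0.75],[[0,0,0],[0,0,0],1]]'
python3 -m handwheel '[[[0,0,0],[0,0,0],1],[[0,0,0],[0,0,0],1],[[0,0,0],[0,0,0],1],[[0,0,0],[0,0,0],1],[[0,0,0],[0,0,0],1]]'
```

```text
time: 8.25
tool_pos: [0.4787, 0.1023, 0.1153]
ee_rot: [-3.141, -0.002, 2.637]
wrist_force: [-0.1, 0.5, 0.3]
width: 0.0732
finger_force: 0.0
time: 8.75
tool_pos: [0.48, 0.1011, 0.118]
ee_rot: [3.14, 0.002, 2.635]
wrist_force: [-0.3, -0.7, -0.9]
width: 0.0331
finger_force: 0.0
time: 9.25
tool_pos: [0.4795, 0.1011, 0.1171]
ee_rot: [3.141, 0.0, 2.635]
wrist_force: [-0.1, 0.2, 0.7]
width: 0.0138
finger_force: 29.9
```

Gripped: width is 13.8 mm and force 30 N. Lift gently, about 11 cm.

```bash
python3 -m handwheel '[[[0,0,0],[0,0,0.05],1],[[0,0,0],[0,0,0.1],1],[[0,0,0],[0,0,0.1],1],[[0,0,0],[0,0,0.1],1],[[0,0,0],[0,0,0.1],1]]'
python3 -m handwheel '[[[0,0,0],[0,0,0.15],1],[[0,0,0],[0,0,0.2],1],[[0,0,0],[0,0,0.2],1],[[0,0,0],[0,0,0.2],1],[[0,0,0],[0,0,0.2],1]]'
python3 -m handwheel '[[[0,0,0],[0,0,0.2],1],[[0,0,0],[0,0,0.2],1],[[0,0,0],[0,0,0.2],1],[[0,0,0],[0,0,0.2],1],[[0,0,0],[0,0,0.1],1]]'
python3 -m handwheel '[[[0,0,0],[0,0,0.05],1],[[0,0,0],[0,0,0],1],[[0,0,0],[0,0,0],1],[[0,0,0],[0,0,0],1],[[0,0,0],[0,0,0],1]]'
python3 - <<'E'
from h import *
im,d=robot.snapshot("scene");cv2.imwrite("pics/s4.png",cv2.resize(im[100:340,120:460,::-1],(790,558)))
E
```

```text
time: 9.75
tool_pos: [0.4794, 0.101, 0.1398]
ee_rot: [-3.141, -0.0, 2.635]
wrist_force: [0.9, 0.7, -5.0]
width: 0.014
finger_force: 29.9
time: 10.25
tool_pos: [0.4796, 0.1011, 0.1882]
ee_rot: [3.141, 0.001, 2.635]
wrist_force: [-0.4, -0.2, -5.5]
width: 0.0138
finger_force: 29.9
time: 10.75
tool_pos: [0.4799, 0.1011, 0.2335]
ee_rot: [3.14, 0.002, 2.635]
wrist_force: [0.0, 0.6, -5.1]
width: 0.0137
finger_force: 29.9
time: 11.25
tool_pos: [0.4792, 0.1011, 0.234]
ee_rot: [-3.141, -0.001, 2.635]
wrist_force: [0.3, -0.6, -5.1]
width: 0.0138
finger_force: 29.9
```

View pics/s4.png

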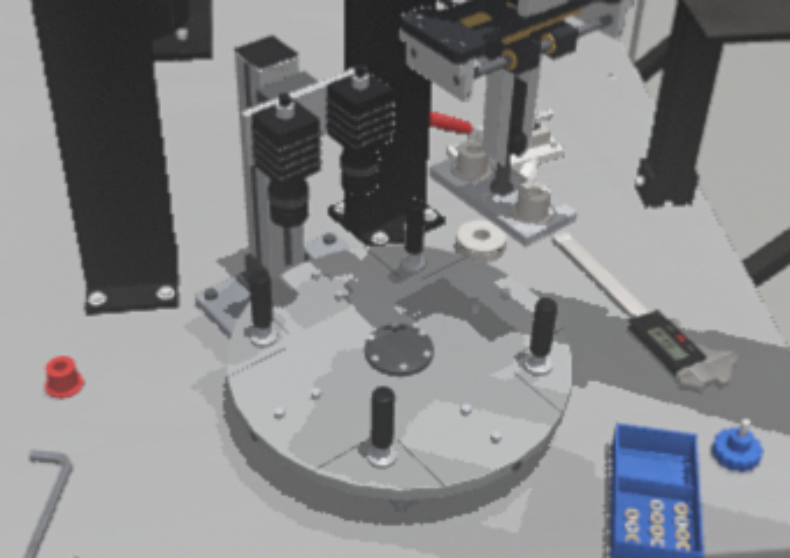

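The scene view shows the pallet held level at (505,195), with both bushings in their recesses (472,155 and 533,203). The nest on the table is empty, and the gauges, caliper and cameras have not moved. It was lifted 117 mm, so I hand in.

```bash
python3 -c "
from bench import robot
print(robot.close_job())"
```

```text
the job is handed in; nothing more can be done
None
```

I turned the table one position clockwise into its detent and lifted the pallet about 117 mm; it was level and still in the gripper with both bushings seated when I handed the job in (no verdict was returned).

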